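Click a wax cartridge into the salon warmer

TASK

Take the roll-on wax cartridge with the wide roller out of the tray and put it, roller up, into the warmer's well, then push it down past the sprung side ball until it clicks and stands fully home on the well's floor, and let go. Feel your way: the well's floor is set to a different depth each day, and pushing harder than about 30 N (3 kg) cracks the warmer. Leave everything else where it is.

Things in the scene. Friction and masses are not known exactly. Their poses are not given: they have to be found in the camera images.
- cartridge_mid (a point): Centre (60 mm above its foot) of the loose wide-roller wax cartridge, an upright white plastic block, 90 to 180 g, in the tray: 30 mm thick along x, 46 mm wide along y, 120 mm tall along z. Body up to 102 mm; on top one steel roller 38 mm long, inside the outline. Grip it across the 30 mm, about 87 mm above the foot, above its flange (4 mm proud of both wide faces, 62 to 67 mm up).
- cartridge: The same cartridge; origin at the centre of its foot, axes as above. At its lower end both narrow (y) sides have the same rounded bead (0 to 22.5 mm above the foot, lower edge rounded by 4 mm, upper by 2.5 mm) and above it a 7 mm deep notch (up to 33.5 mm), so it works either way round.
- dock: Fixed grey wax warmer block, 100 mm (x) by 130 mm (y) by 75 mm high, origin under its centre, a steel housing for the sprung ball on its +y face, a white panel on its -x face and the only well in the middle of its top.
- well_mouth (a point): Centre of the well's mouth, level with the warmer's top; axes as the warmer. Rectangular, 32.4 mm along x, 48.4 mm along y (1.2 mm play each side of the cartridge), with a 4 mm lead-in chamfer. Its hard floor lies anywhere from 38 to 58 mm below the mouth; the setting is not reported.
- ball (a joint): Travel (m) of the steel ball that sticks 5.4 mm into the well from +y, 26 mm above its floor: 0 fully out, about 0.002 to 0.004 while the bead pushes it back, nearly 0 again in the notch. The foot meets it 27 mm above the floor. Passing it takes about 10 to 20 N, then the force drops (the click) and the hard floor stops the cartridge.
- tray: White open tray 250 mm (x) by 270 mm (y), rim 22 mm high, floor 4 mm thick; origin under its centre. Both cartridges, a jar and a small carton stand in it.
- slim_cartridge: Another wax cartridge with the same body but a small round tip (20 mm collar, 12 mm tip, 120 mm in all) in place of the wide roller; to be left alone. Origin at the centre of its foot.
- jar: Loose amber jar, 60 mm across, 60 mm tall, in the tray; leave alone. Origin under its centre.
- clip_box: Loose carton 60 x 90 x 35 mm, in the tray; leave alone. Origin under its centre.
- shampoo: Loose white bottle, 68 mm across, 210 mm tall; leave alone. Origin under its centre.
- conditioner: Loose grey bottle, 64 mm across, 190 mm tall; leave alone. Origin under its centre.
- tin: Loose round dark tin, 90 mm across, 70 mm tall; leave alone. Origin under its centre.
- tint_bowl: Loose black bowl, 120 mm across, 50 mm tall; leave alone. Origin under its centre.
- tint_brush: Loose black brush lying on the counter; leave alone.
Things that resemble listed ones, but are neither listed nor needed, are in the scene too. What is shaped like the dock but blue is not meant.

How it is judged:
At the end, for the whole second after the job is handed in: The wide-roller cartridge stands upright (within 0.07 rad) and at rest in the warmer's well, its centre within 5 mm of the well's axis and no more than 23.5 mm above the mouth (foot at least 36.5 mm deep), with the sprung ball back out (under 1.3 mm) in its notch (z of cartridge_mid in the frame of well_mouth below 0.0235 m and value of joint ball below 0.0013 m and horizontal distance between cartridge_mid and well_mouth below 0.005 m and angle between cartridge_mid's own z axis and vertical below 0.07 rad and linear speed of cartridge below 0.02 m/s); the robot touches nothing.
It fails at once if the cartridge is pushed into the warmer harder than about 30 N (70 N with the ball's own squeeze), or the fingers press on the warmer with over 35 N (contact force between cartridge and dock above 70 N or contact force between the fingers and dock above 35 N).
It fails at once if another thing on the counter is knocked over or pushed more than 30 mm (distance of any of slim_cartridge, jar, clip_box, shampoo, conditioner, tin, tint_bowl, tint_brush from where it was at the start of the episode above 0.03 m or angle between any of slim_cartridge, jar, clip_box, shampoo, conditioner, tin, tint_bowl's own z axis and vertical above 0.5 rad).
It also fails if it takes over 51 s, if anything falls off the work surface, if the arm or the gripper's body presses on something with over 40 N, if the wrist force passes 120 N, or if a joint passes its speed limit or range.

ROBOT

A 6-joint arm with a two-finger parallel gripper is mounted at the origin on the work surface. World frame = base frame: x ahead of the robot, y to its left, z up, the work surface at z = 0. Lengths are in m, angles in rad, forces in N, time in s.
With the tool pointing down it reaches from about 0.425 to 0.95 m from the base axis. Payload 14.7 kg.
Tool frame: the origin (TCP) lies midway between the tips of the shut fingers; the grasp point (between the pads) lies 19 mm behind it (env.hold_point_z is the distance from the TCP to the grasp point, in m); z points along the fingers, y is the line along which they close (so a half turn about z gives the same grasp; the last joint's range is limited). The gripper opens to 85 mm and grips with 20 to 120 N. Pads are 22 mm wide; open, the fingers measure 114 mm over their backs; the gripper's body (76 mm by 85 mm) begins 54 mm behind the grasp point. The pads swing forward as they close: fully open they stand 13 mm farther back than shut.
Start: joints at [1.12, 0.48, 1.596, -0, 1.065, -0.047], TCP at [0.255, 0.598, 0.231] pointing down, gripper open.
Joint ranges: [-2.75, 2.75], [-0.82, 2.05], [0.23, 2.67], [-1.56, 4.7], [0.09, 2.69], [-2.92, 2.92]. Speed limits (rad/s): [1.89, 1.89, 2.39, 3.01, 3.01, 3.01].

INTERFACE

Orientations are given as a rotation vector (axis times angle).
In Python, from bench import env, vision gives the robot as it stands.
- The arm moves only by the tool send_rows, never from a script. Its argument "rows" is a list of rows, each an object of numbers: "dx", "dy", "dz": the shift along the world's x, y, z in cm; "twist": the turn about the world's z in rad; "gripper": the finger opening in cm, from 0 to 8.54. In form: [{"dx": .., "dy": .., "dz": .., "twist": .., "gripper": ..}, ...]. A call has 1 to 12 rows; each row is the pose to reach, as a shift and turn from the pose commanded when the call began; what a row does not reach only later rows make up. A row lasts 1/10 s, in which the tool goes at most 50 mm and 8.59 degrees, less where a joint would pass 70% of its speed; a pose out of reach is approached as far as the arm can. A call with a gripper value outside its range is refused whole. The fingers move at their own pace and stop on an object; "squeeze" is the grip in N (left out, the last holds). Time passes only in rows, so rows that repeat a pose let the fingers close. It gives the time, the measured TCP pose, the force, the opening and the grip force at its end, in the units of the state.
- env.get_state(): the state, without advancing time (a new reading comes with each control period).
- vision.camera(name): name is "scene" or "top"; returns a dict with "img" (400x640x3 uint8, blue, green, red), "K" (3x3 intrinsics, pixels), "R" (3x3) and "t" (3): a world point X has camera coordinates R X + t. Camera axes: x right, y down, z forward; pixel columns grow to the right and rows downward; lengths in m; the calibration is good to about 2 mm. A picture is of the moment at which its call begins. There is no depth.
- env.hand_in(): hands the job in; it is judged then, once.
The state is a dict: "time": time; "q": joint angles; "dq": joint speeds; "joint_efforts": joint torques, N m; "ee_pos": TCP position; "eef_rot": TCP orientation; "contact_force": force on the tool from outside, world axes, zero at the start; "ft_torque": the same for the moment, N m; "grip_width": finger opening in m; "grasp_force": force on a finger pad.
Only numpy, scipy, OpenCV 4.12 (cv2) and the standard library are available. Lean on these libraries where they do the work, as an engineer would, in place of code of your own. Each camera call takes 0.05 s, during which the arm holds its last target. There are 200 camera calls.

## Working session

There is one attempt and no reset: what is moved stays moved. The work goes in short steps, Python scripts to look and compute and a tool call to move; the robot and the scene stay as the last step left them, time stands still between calls to the robot, and variables do not carry over. Pictures are saved under pics/ and viewed, at most 10 in all, crops included, and the job is handed in when it is done.

Besides the shell and the picture viewer there is one more tool, called after ">>>" in YAML: its name, and indented under it one key for each argument. send_rows: Moves the arm, as the interface text tells. Its arguments: {"type":"object","properties":{"rows":{"type":"array"},"squeeze":{"type":"number"}},"required":["rows"]}

```bash
mkdir -p pics; python3 - <<'E'
from bench import env, vision
import cv2,pickle
for n in("scene","top"):
    c=vision.camera(n); cv2.imwrite(f"pics/{n}0.png",c["img"]); pickle.dump(c,open(n+"0.pkl","wb"))
    print(n,c["K"].tolist(),c["R"].round(3).tolist(),c["t"].round(3).tolist())
s=env.get_state();print(s["time"],s["ee_pos"],s["eef_rot"],s["contact_force"],env.hold_point_z)
E
```

```text
scene [[456.5486156151527, 0.0, 317.844521704398], [0.0, 456.5486156151527, 202.8222660191661], [0.0, 0.0, 1.0]] [[-0.262, 0.965, 0.016], [0.697, 0.2, -0.688], [-0.667, -0.169, -0.726]] [0.262, -0.318, 1.792]
top [[415.2369100559636, 0.0, 315.50612732187716], [0.0, 415.2369100559636, 193.78359827913752], [0.0, 0.0, 1.0]] [[-0.008, -1.0, -0.006], [-0.998, 0.008, -0.059], [0.059, 0.006, -0.998]] [-0.092, 0.546, 1.553]
0.1 [0.25521068 0.59741621 0.23072562] [-6.29915420e-01 -3.07751525e+00  1.63084321e-03] [ 0.20176217 -0.29553309 -0.06517423] 0.0187
```

View pics/scene0.png

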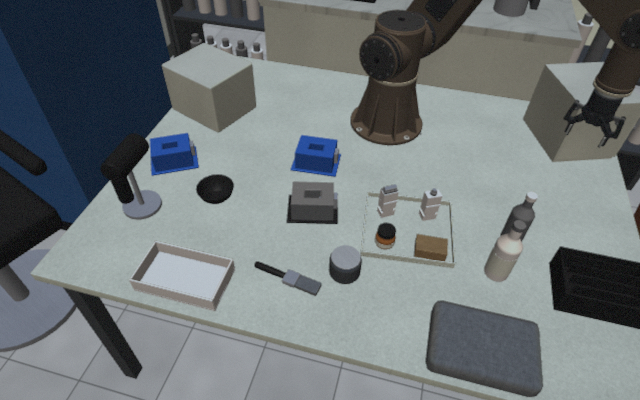

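View pics/top0.png

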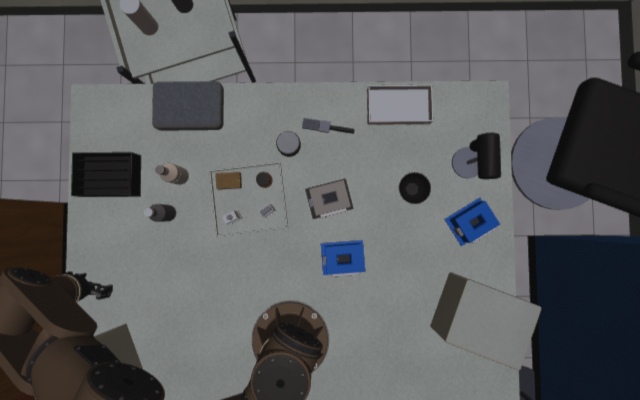

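```bash
python3 - <<'E'
import cv2,numpy as np
a=cv2.imread("pics/scene0.png")[172:242,280:460];b=cv2.imread("pics/top0.png")[155:245,205:365]
cv2.imwrite("pics/c1.png",np.clip(cv2.resize(a,(720,280),interpolation=cv2.INTER_CUBIC)*1.3,0,255)); cv2.imwrite("pics/c2.png",np.clip(cv2.resize(b,(800,450),interpolation=cv2.INTER_CUBIC)*1.3,0,255))
E
```

```text
[ WARN:0@0.034] global loadsave.cpp:1063 imwrite_ Unsupported depth image for selected encoder is fallbacked to CV_8U.
```

View pics/c1.png

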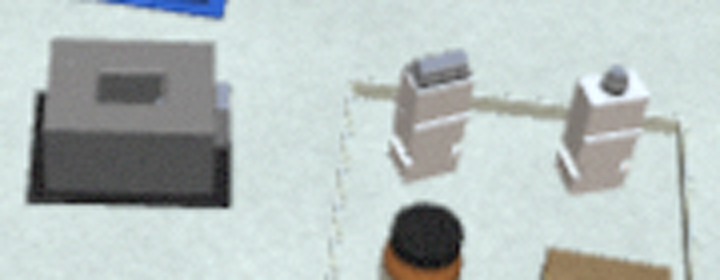

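View pics/c2.png

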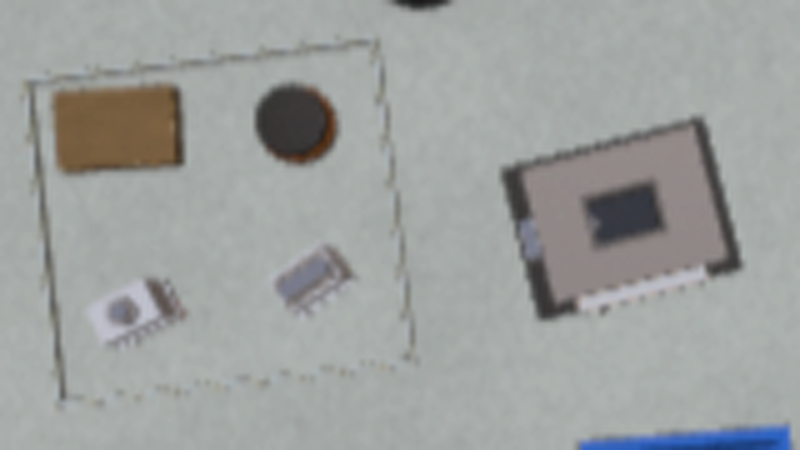

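The two candidates are the upright blocks at scene (388,199) / top (267,211), which has a long steel bar on top, and scene (431,202) / top (230,217), which has a small round tip. The first fits the wide-roller description. The grey dock is at scene (313,202) / top (330,198), and the blue ones are decoys. I'll enlarge the wide-roller cartridge and the well to confirm and measure.

```bash
python3 - <<'E'
import cv2,numpy as np
s=cv2.imread("pics/scene0.png");t=cv2.imread("pics/top0.png")
def c(im,u,v):
    p=cv2.resize(im[v:v+30,u:u+40],(400,300),interpolation=cv2.INTER_CUBIC)
    p=np.clip(p*1.2,0,255).astype(np.uint8)
    for k in range(0,400,100): p[:6,k]=(0,0,255)
    for k in range(0,300,100): p[k,:6]=(0,0,255)
    return p
cv2.imwrite("pics/m.png",np.vstack([np.hstack([c(s,370,180),c(t,250,196)]),np.hstack([c(s,293,178),c(t,310,183)])]))
E
```

```text
(no output)
```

View pics/m.png

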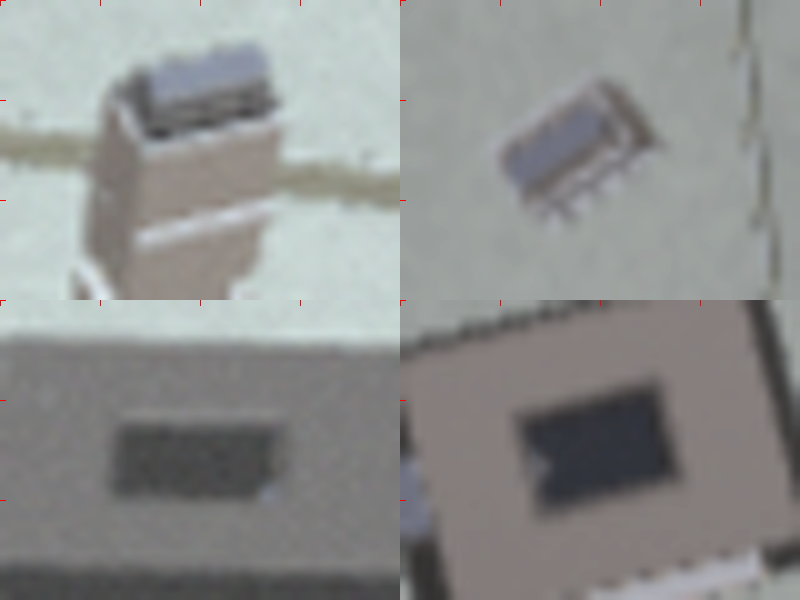

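The crop confirms it: a long steel roller lies on the block at scene (388,190) / top (266,211). The well mouth is at scene (312,194) / top (330,198), with the ball tip at its left (+y) end in the top view.

```bash
cat > g.py <<'E'
import numpy as np,pickle
from scipy.optimize import least_squares
C={n:pickle.load(open(n+"0.pkl","rb")) for n in("scene","top")}
def proj(n,X):
    c=C[n];p=np.atleast_2d(X)@c["R"].T+c["t"];p=p@c["K"].T;return p[:,:2]/p[:,2:]
def px(off,pts): return (np.array(pts,float)+.5)/10-.5+np.array(off)
def rect(p,l): 
    x,y,z,w=p[:4];c,s=np.cos(w),np.sin(w);l=np.array(l,float)
    return np.c_[x+c*l[:,0]-s*l[:,1],y+s*l[:,0]+c*l[:,1],z+l[:,2]]
E
python3 - <<'E'
from g import *
# cartridge: local x,y,z(rel. body top 102)
h=[[15,23,0],[15,-23,0]]; h=np.array(h)/1e3
S=px((370,180),[(278,120),(140,150)]);T=px((250,196),[(100,155),(202,80)])
# roller centre line ends at top (scene: silhouette mid), flange front edge
fl=np.array([[19,23,-35],[19,-23,-35]])/1e3; SF=px((370,180),[(275,208),(138,240)])
# lower-right corner of top face in top view
h2=np.array([[-15,-23,0],[-15,23,0]])/1e3; T2=px((250,196),[(240,140),(135,205)])
f=lambda p:np.r_[(proj("scene",rect(p,h))-S).ravel(),(proj("top",rect(p,h))-T).ravel(),(proj("scene",rect(p,fl))-SF).ravel(),(proj("top",rect(p,h2))-T2).ravel()]
r=least_squares(f,[.5,.1,.1,.6]);print("cart",r.x,r.fun.round(2))
w=np.array([[1,1],[1,-1],[-1,-1],[-1,1]])
S=px((293,178),[(278,197),(112,195),(118,122),(282,122)]);T=px((310,183),[(115,112),(258,78),(282,180),(140,218)])
g=lambda p:np.r_[(proj("scene",rect(p,np.c_[w*p[4:6],[0]*4]))-S).ravel(),(proj("top",rect(p,np.c_[w*p[4:6],[0]*4]))-T).ravel()]
r=least_squares(g,[.6,-.05,.07,.2,.02,.028]);print("well",r.x,r.fun.round(2))
# dock outer top corners in top view c2 (5x)
from bench import env
s=env.get_state()
from scipy.spatial.transform import Rotation as Ro
M=Ro.from_rotvec(s["eef_rot"]).as_matrix();print("toolY",M[:,1],"ang",np.arctan2(M[1,1],M[0,1]),s["q"])
for n in C:print(n,-C[n]["R"].T@C[n]["t"])
E
```

```text
cart [0.48298957 0.07818459 0.10774212 0.5963591 ] [ 0.23 -0.21  0.1   0.17 -1.01 -0.75 -0.51 -0.61 -0.53 -0.05 -0.54  0.15
  0.45  0.34  0.24  1.21]
well [ 0.52857161 -0.14757821  0.07273177  0.2411053   0.01806497  0.02601861] [ 0.29  0.59 -0.09  0.31 -0.17 -0.69  0.11 -0.23  0.26  0.45 -0.19  0.33
 -0.11 -0.26  0.22 -0.53]
toolY [ 0.39290514  0.91957838 -0.00107175] ang 1.1670074041213356 [ 1.12040910e+00  4.80792274e-01  1.59679989e+00  9.33188413e-06
  1.06507378e+00 -4.66027977e-02]
scene [1.48599355 0.1128423  1.07697815]
top [ 0.45225002 -0.10537777  1.58167525]
```

>>> send_rows:
  rows:
    - {"dx": 0,"dy": 0,"dz": 5,"twist": 0,"gripper": 7}
    - {"dx": 2,"dy": -4,"dz": 8,"twist": -0.1,"gripper": 7}
    - {"dx": 22.8,"dy": -52,"dz": 8,"twist": -0.57,"gripper": 7}
    - {"dx": 22.8,"dy": -52,"dz": 8,"twist": -0.57,"gripper": 7}
    - {"dx": 22.8,"dy": -52,"dz": 8,"twist": -0.57,"gripper": 7}
    - {"dx": 22.8,"dy": -52,"dz": 8,"twist": -0.57,"gripper": 7}
    - {"dx": 22.8,"dy": -52,"dz": 8,"twist": -0.57,"gripper": 7}
    - {"dx": 22.8,"dy": -52,"dz": 8,"twist": -0.57,"gripper": 7}
    - {"dx": 22.8,"dy": -52,"dz": 8,"twist": -0.57,"gripper": 7}
    - {"dx": 22.8,"dy": -52,"dz": 8,"twist": -0.57,"gripper": 7}
    - {"dx": 22.8,"dy": -52,"dz": 8,"twist": -0.57,"gripper": 7}
    - {"dx": 22.8,"dy": -52,"dz": 8,"twist": -0.57,"gripper": 7}
  squeeze: 40

```text
time: 1.3
ee_pos: [0.4731, 0.0999, 0.3112]
eef_rot: [-1.47, -2.776, -0.0]
contact_force: [0.1, 0.8, -0.2]
grip_width: 0.0701
grasp_force: 0.0
```

>>> send_rows:
  rows:
    - {"dx": 1,"dy": -2.2,"dz": 0,"twist": 0,"gripper": 7}
    - {"dx": 1,"dy": -2.2,"dz": 0,"twist": 0,"gripper": 7}
    - {"dx": 1,"dy": -2.2,"dz": 0,"twist": 0,"gripper": 7}
    - {"dx": 1,"dy": -2.2,"dz": 0,"twist": 0,"gripper": 7}

```text
time: 1.7
ee_pos: [0.4824, 0.0805, 0.311]
eef_rot: [-1.469, -2.776, 0.0]
contact_force: [-0.5, 0.8, -0.1]
grip_width: 0.07
grasp_force: 0.0
```

```bash
python3 - <<'E'
from bench import env
from scipy.spatial.transform import Rotation as Ro
import numpy as np
s=env.get_state();M=Ro.from_rotvec(s["eef_rot"]).as_matrix();print(s["ee_pos"],np.arctan2(M[1,1],M[0,1]))
E
```

```text
[0.48244566 0.08054445 0.3110354 ] 0.5974597284306277
```

>>> send_rows:
  rows:
    - {"dx": 0,"dy": -0.2,"dz": -5,"twist": 0,"gripper": 7}
    - {"dx": 0,"dy": -0.2,"dz": -10,"twist": 0,"gripper": 7}
    - {"dx": 0,"dy": -0.2,"dz": -14,"twist": 0,"gripper": 7}
    - {"dx": 0,"dy": -0.2,"dz": -17,"twist": 0,"gripper": 7}
    - {"dx": 0,"dy": -0.2,"dz": -19,"twist": 0,"gripper": 7}
    - {"dx": 0,"dy": -0.2,"dz": -21,"twist": 0,"gripper": 7}
    - {"dx": 0,"dy": -0.2,"dz": -22.5,"twist": 0,"gripper": 7}
    - {"dx": 0,"dy": -0.2,"dz": -23.8,"twist": 0,"gripper": 7}
    - {"dx": 0,"dy": -0.2,"dz": -23.8,"twist": 0,"gripper": 7}
    - {"dx": 0,"dy": -0.2,"dz": -23.8,"twist": 0,"gripper": 7}

```text
time: 2.7
ee_pos: [0.4827, 0.0787, 0.0734]
eef_rot: [-1.468, -2.777, 0.0]
contact_force: [1.2, 0.2, 0.2]
grip_width: 0.0703
grasp_force: 0.0
```

>>> send_rows:
  rows:
    - {"dx": 0,"dy": 0,"dz": 0,"twist": 0,"gripper": 4.5}
    - {"dx": 0,"dy": 0,"dz": 0,"twist": 0,"gripper": 3.5}
    - {"dx": 0,"dy": 0,"dz": 0,"twist": 0,"gripper": 2}
    - {"dx": 0,"dy": 0,"dz": 0,"twist": 0,"gripper": 2}
    - {"dx": 0,"dy": 0,"dz": 0,"twist": 0,"gripper": 2}
    - {"dx": 0,"dy": 0,"dz": 0,"twist": 0,"gripper": 2}
    - {"dx": 0,"dy": 0,"dz": 0,"twist": 0,"gripper": 2}
    - {"dx": 0,"dy": 0,"dz": 0,"twist": 0,"gripper": 2}
  squeeze: 80

```text
time: 3.5
ee_pos: [0.4828, 0.0777, 0.0739]
eef_rot: [1.47, 2.776, 0.0]
contact_force: [-3.1, -2.6, 12.6]
grip_width: 0.0288
grasp_force: 77.7
```

>>> send_rows:
  rows:
    - {"dx": 0,"dy": 0,"dz": 1,"twist": 0,"gripper": 2}
    - {"dx": 0,"dy": 0,"dz": 3,"twist": 0,"gripper": 2}
    - {"dx": 0,"dy": 0,"dz": 6,"twist": 0,"gripper": 2}
    - {"dx": 0,"dy": 0,"dz": 9,"twist": 0,"gripper": 2}
    - {"dx": 0,"dy": -1,"dz": 11,"twist": 0,"gripper": 2}
    - {"dx": 1,"dy": -4,"dz": 12,"twist": -0.06,"gripper": 2}
    - {"dx": 2,"dy": -8,"dz": 12,"twist": -0.12,"gripper": 2}
    - {"dx": 3,"dy": -12,"dz": 12,"twist": -0.18,"gripper": 2}
    - {"dx": 3.7,"dy": -16,"dz": 12,"twist": -0.25,"gripper": 2}
    - {"dx": 4.2,"dy": -19,"dz": 12,"twist": -0.3,"gripper": 2}
    - {"dx": 4.5,"dy": -21.5,"dz": 12,"twist": -0.34,"gripper": 2}
    - {"dx": 4.6,"dy": -22.5,"dz": 12,"twist": -0.355,"gripper": 2}

```text
time: 4.7
ee_pos: [0.5292, -0.1493, 0.1939]
eef_rot: [1.94, 2.469, 0.0]
contact_force: [0.0, -0.0, -1.0]
grip_width: 0.0289
grasp_force: 78.8
```

>>> send_rows:
  rows:
    - {"dx": 0,"dy": 0,"dz": -1.0,"twist": 0,"gripper": 2}
    - {"dx": 0,"dy": 0,"dz": -2,"twist": 0,"gripper": 2}
    - {"dx": 0,"dy": 0,"dz": -2,"twist": 0,"gripper": 2}
    - {"dx": 0,"dy": 0,"dz": -2,"twist": 0,"gripper": 2}

```text
time: 5.1
ee_pos: [0.5285, -0.146, 0.1727]
eef_rot: [-1.934, -2.474, 0.001]
contact_force: [0.6, -0.3, -1.5]
grip_width: 0.0286
grasp_force: 78.8
```

```bash
python3 - <<'E'
from bench import env, vision
import cv2,numpy as np
from scipy.spatial.transform import Rotation as Ro
s=env.get_state();M=Ro.from_rotvec(s["eef_rot"]).as_matrix();print(s["time"],s["ee_pos"],np.arctan2(M[1,1],M[0,1]),M[:,2],s["contact_force"],s["grip_width"])
def c(im,u,v):
    p=cv2.resize(im[v:v+60,u:u+40],(400,600),interpolation=cv2.INTER_CUBIC)
    p=np.clip(p*1.2,0,255).astype(np.uint8)
    for k in range(0,400,100): p[:6,k]=(0,0,255)
    for k in range(0,600,100): p[k,:6]=(0,0,255)
    return p
a=vision.camera("scene")["img"];b=vision.camera("top")["img"]
cv2.imwrite("pics/s1.png",a);cv2.imwrite("pics/t1.png",b)
cv2.imwrite("pics/m1.png",np.hstack([c(a,293,150),c(b,310,170)]))
E
```

```text
5.1 [ 0.52847675 -0.14597037  0.17271285] 0.2435867598843064 [-1.24784621e-03  4.99453870e-04 -9.99999097e-01] [ 0.63914148 -0.28481973 -1.49709299] 0.02858564168152094
```

View pics/m1.png

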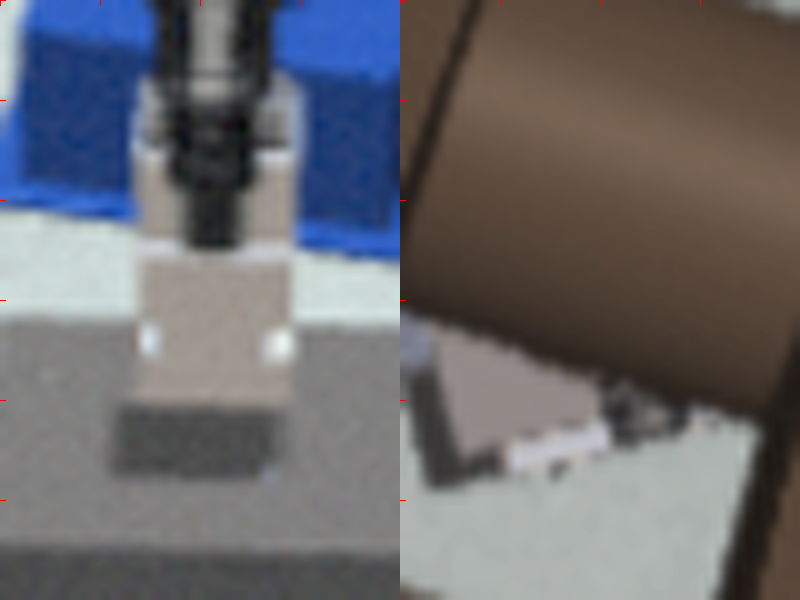

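```bash
python3 - <<'E'
from g import *
w=np.array([[1,1],[1,-1],[-1,-1],[-1,1]])
S=px((293,178),[(278,197),(112,195),(118,122),(282,122)]);T=px((310,183),[(115,112),(258,78),(282,180),(140,218)])
L=lambda p:rect([p[0],p[1],.075,p[2]],np.c_[w*p[3:5],[0]*4])
for nm,g in (("both",lambda p:np.r_[(proj("scene",L(p))-S).ravel(),(proj("top",L(p))-T).ravel()]),("scene",lambda p:np.r_[(proj("scene",L(p))-S).ravel(),p[2]-.243]),("top",lambda p:(proj("top",L(p))-T).ravel())):
    r=least_squares(g,[.53,-.15,.24,.02,.028]);print(nm,r.x.round(4),np.abs(r.fun).max().round(2))
foot=.1727-.0739+.004
loc=np.array([[15,-23,102],[15,23,102],[19,-23,65],[19,23,65],[15,-23,2],[15,23,2]])/1e3
P=px((293,150),[(133,157),(300,152),(137,245),(299,247),(137,398),(295,401)])
for z in (foot,foot-.002,foot+.002):
    f=lambda p:(proj("scene",rect([p[0],p[1],z,p[2]],loc))-P).ravel()
    r=least_squares(f,[.53,-.15,.24]);print("cart",z,r.x.round(4),r.fun.round(2))
print(proj("scene",rect([.5285,-.146,foot,.2436],loc))-P)
E
```

```text
both [ 0.5294 -0.1473  0.2411  0.0181  0.026 ] 1.01
scene [ 0.5308 -0.1471  0.2512  0.0161  0.0254] 0.17
top [ 0.5284 -0.1474  0.2331  0.0194  0.0267] 0.16
cart 0.1028 [ 0.5264 -0.1432  0.2822] [ 0.5  -0.78 -0.12 -0.27  0.12  0.86 -0.29  0.65  0.17 -0.06 -0.4  -0.38]
cart 0.1008 [ 0.5244 -0.1438  0.2821] [ 0.51 -0.75 -0.14 -0.25  0.14  0.86 -0.3   0.66  0.19 -0.09 -0.41 -0.4 ]
cart 0.1048 [ 0.5285 -0.1427  0.2822] [ 0.48 -0.8  -0.11 -0.3   0.11  0.85 -0.27  0.65  0.15 -0.03 -0.38 -0.35]
[[-0.83476794 -0.70648901]
 [-1.44756829  0.21336521]
 [-1.23516084  0.92764973]
 [-1.63959933  1.14092065]
 [-1.09105641  0.0100878 ]
 [-1.6512093   0.11018603]]
```

>>> send_rows:
  rows:
    - {"dx": 0.15,"dy": -0.35,"dz": -0.8,"twist": 0,"gripper": 2}
    - {"dx": 0.15,"dy": -0.35,"dz": -1.6,"twist": 0,"gripper": 2}
    - {"dx": 0.15,"dy": -0.35,"dz": -2.2,"twist": 0,"gripper": 2}
    - {"dx": 0.15,"dy": -0.35,"dz": -2.2,"twist": 0,"gripper": 2}
    - {"dx": 0.15,"dy": -0.35,"dz": -2.2,"twist": 0,"gripper": 2}

```text
time: 5.7
ee_pos: [0.5302, -0.1506, 0.1509]
eef_rot: [-1.937, -2.473, 0.0]
contact_force: [-0.2, 0.3, -1.5]
grip_width: 0.0286
grasp_force: 78.8
```

>>> send_rows:
  rows:
    - {"dx": 0,"dy": 0,"dz": -0.15,"twist": 0,"gripper": 2}
    - {"dx": 0,"dy": 0,"dz": -0.3,"twist": 0,"gripper": 2}
    - {"dx": 0,"dy": 0,"dz": -0.45,"twist": 0,"gripper": 2}
    - {"dx": 0,"dy": 0,"dz": -0.6,"twist": 0,"gripper": 2}
    - {"dx": 0,"dy": 0,"dz": -0.6,"twist": 0,"gripper": 2}

```text
time: 6.2
ee_pos: [0.5304, -0.1506, 0.1451]
eef_rot: [-1.937, -2.473, 0.0]
contact_force: [-0.3, -1.0, -1.8]
grip_width: 0.0288
grasp_force: 78.9
```

>>> send_rows:
  rows:
    - {"dx": 0,"dy": 0,"dz": -0.1,"twist": 0,"gripper": 2}
    - {"dx": 0,"dy": 0,"dz": -0.2,"twist": 0,"gripper": 2}
    - {"dx": 0,"dy": 0,"dz": -0.3,"twist": 0,"gripper": 2}
    - {"dx": 0,"dy": 0,"dz": -0.3,"twist": 0,"gripper": 2}

```text
time: 6.6
ee_pos: [0.5307, -0.151, 0.1443]
eef_rot: [1.936, 2.472, 0.0]
contact_force: [-10.6, 0.7, 39.4]
grip_width: 0.029
grasp_force: 84.5
```

>>> send_rows:
  rows:
    - {"dx": 0,"dy": 0,"dz": 0.4,"twist": 0,"gripper": 2}
    - {"dx": 0,"dy": 0,"dz": 0.4,"twist": 0,"gripper": 2}
    - {"dx": 0,"dy": 0,"dz": 0.4,"twist": 0,"gripper": 2}

```text
time: 6.9
ee_pos: [0.5304, -0.1506, 0.1461]
eef_rot: [1.937, 2.473, 0.0]
contact_force: [-0.3, 0.3, -1.6]
grip_width: 0.0287
grasp_force: 78.9
```

```bash
python3 - <<'E'
from bench import env, vision
import cv2,numpy as np
from scipy.spatial.transform import Rotation as Ro
s=env.get_state();M=Ro.from_rotvec(s["eef_rot"]).as_matrix();print(s["time"],s["ee_pos"],np.arctan2(M[1,1],M[0,1]),M[:,2],s["contact_force"],s["ft_torque"])
a=vision.camera("scene")["img"]
cv2.imwrite("pics/s2.png",a)
p=np.clip(cv2.resize(a[158:208,285:345],(720,600),interpolation=cv2.INTER_CUBIC)*1.4,0,255).astype(np.uint8)
cv2.imwrite("pics/m2.png",p)
E
```

```text
6.9 [ 0.53039511 -0.15061067  0.14609436] 0.24197773165959846 [ 4.47238180e-05 -2.17995365e-06 -9.99999999e-01] [-0.33907948  0.34716629 -1.56496811] [ 0.03143684  0.0261664  -0.02345913]
```

View pics/m2.png

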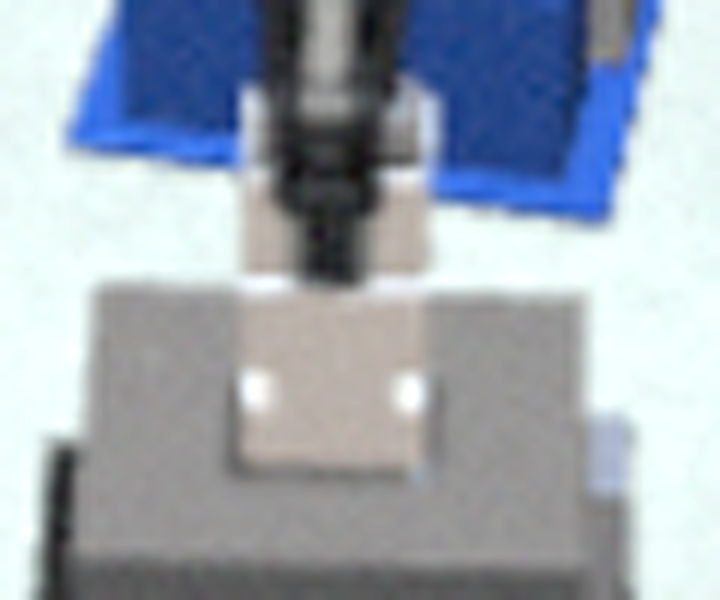

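The foot sits over the well with similar gaps on the left and right (foot edges at 240 and 425, well at about 232 and 437). The first touch came near mouth level, so it's resting on an edge. I'll probe gently and read the moment.

>>> send_rows:
  rows:
    - {"dx": 0,"dy": 0,"dz": -0.1,"twist": 0,"gripper": 2}
    - {"dx": 0,"dy": 0,"dz": -0.2,"twist": 0,"gripper": 2}
    - {"dx": 0,"dy": 0,"dz": -0.2,"twist": 0,"gripper": 2}

```text
time: 7.25
ee_pos: [0.5305, -0.1507, 0.1446]
eef_rot: [1.937, 2.473, -0.0]
contact_force: [-2.5, 0.1, 13.4]
grip_width: 0.0288
grasp_force: 81.1
```

```bash
cat > st.py <<'E'
from bench import env
s=env.get_state();print(s["time"],s["ee_pos"].round(4),"F",s["contact_force"].round(1),"M",s["ft_torque"].round(2))
E
python3 st.py
```

```text
7.25 [ 0.5305 -0.1507  0.1446] F [-2.5  0.1 13.4] M [0.11 0.79 0.04]
```

>>> send_rows:
  rows:
    - {"dx": 0,"dy": 0,"dz": 0.2,"twist": 0,"gripper": 2}
    - {"dx": 0.3,"dy": 0.1,"dz": 0.2,"twist": 0,"gripper": 2}
    - {"dx": 0.3,"dy": 0.1,"dz": 0.1,"twist": 0,"gripper": 2}
    - {"dx": 0.3,"dy": 0.1,"dz": 0,"twist": 0,"gripper": 2}
    - {"dx": 0.3,"dy": 0.1,"dz": 0,"twist": 0,"gripper": 2}

```text
time: 7.75
ee_pos: [0.5338, -0.1497, 0.1449]
eef_rot: [1.936, 2.473, 0.001]
contact_force: [-3.2, 0.7, 16.9]
grip_width: 0.0289
grasp_force: 81.2
```

```bash
python3 st.py
```

```text
7.75 [ 0.5338 -0.1497  0.1449] F [-3.2  0.7 16.9] M [0.26 0.53 0.01]
```

>>> send_rows:
  rows:
    - {"dx": 0,"dy": 0,"dz": 0.15,"twist": 0,"gripper": 2}
    - {"dx": -0.17,"dy": -0.05,"dz": 0.15,"twist": 0,"gripper": 2}
    - {"dx": -0.17,"dy": -0.05,"dz": 0.08,"twist": 0,"gripper": 2}
    - {"dx": -0.17,"dy": -0.05,"dz": 0,"twist": 0,"gripper": 2}
    - {"dx": -0.17,"dy": -0.05,"dz": 0,"twist": 0,"gripper": 2}

```text
time: 8.25
ee_pos: [0.5315, -0.1502, 0.1448]
eef_rot: [1.937, 2.473, -0.0]
contact_force: [-6.9, 0.8, 18.1]
grip_width: 0.0287
grasp_force: 81.6
```

```bash
python3 st.py
```

```text
8.25 [ 0.5315 -0.1502  0.1448] F [-6.9  0.8 18.1] M [0.12 1.19 0.07]
```

```bash
python3 - <<'E'
from g import *
q=lambda pts:(np.array(pts,float)+.5)/12-.5+np.array((285,158))
w=np.array([[1,1],[1,-1],[-1,-1],[-1,1]])
D=q([(581,570),(78,553),(97,287),(584,295)])
L=lambda p:rect([p[0],p[1],p[4] if len(p)>4 else .075,p[2]],np.c_[w*[.05,.065],[0]*4])
f=lambda p:(proj("scene",L(p))-D).ravel()
r=least_squares(f,[.53,-.15,.24]);print("dock outer",r.x.round(4),r.fun.round(2))
# full well wrt dock
loc=np.array([[15,-23,102],[15,23,102],[19,-23,65],[19,23,65],[15,-23,1],[15,23,1]])/1e3
P=q([(242,180),(437,175),(241,283),(432,288),(240,462),(425,467)])
foot=.1461-.0739+.004
from scipy.spatial.transform import Rotation as Ro
def cart(p):
    M=Ro.from_euler("xyz",[p[3],p[4] if len(p)>4 else 0,p[2]]).as_matrix();return loc@M.T+[p[0],p[1],foot]
for n in(3,4):
  for z in(0,-.003):
    loc2=loc;foot=.0762+z
    f=lambda p:(proj("scene",cart(np.r_[p,0] if n==3 else p))-P).ravel()
    r=least_squares(f,[.53,-.15,.24,0][:n]);print("cart",n,foot,r.x.round(4),r.fun.round(2))
E
```

```text
dock outer [ 0.5279 -0.1474  0.2441] [ 0.6   0.05 -0.61  0.35 -0.24 -0.46  0.25 -0.06]
cart 3 0.0762 [ 0.5296 -0.147   0.2686] [ 0.04 -0.81 -0.35 -0.24  0.16  0.78 -0.17  0.5   0.36  0.04 -0.02 -0.25]
cart 3 0.0732 [ 0.5266 -0.1478  0.2686] [ 0.06 -0.77 -0.37 -0.21  0.18  0.78 -0.2   0.5   0.39  0.   -0.04 -0.29]
cart 4 0.0762 [ 0.5298 -0.1476  0.2768 -0.0091] [ 0.17 -0.81 -0.21 -0.23  0.19  0.77 -0.15  0.5   0.19  0.04 -0.19 -0.25]
cart 4 0.0732 [ 0.5268 -0.1484  0.2769 -0.0091] [ 0.2  -0.78 -0.24 -0.2   0.21  0.77 -0.17  0.51  0.21 -0.   -0.22 -0.29]
```

>>> send_rows:
  rows:
    - {"dx": 0,"dy": 0,"dz": 0.2,"twist": 0,"gripper": 2}
    - {"dx": -0.35,"dy": 0,"dz": 0.2,"twist": 0,"gripper": 2}
    - {"dx": -0.35,"dy": 0,"dz": 0.1,"twist": 0,"gripper": 2}
    - {"dx": -0.35,"dy": 0,"dz": 0,"twist": 0,"gripper": 2}
    - {"dx": -0.35,"dy": 0,"dz": 0,"twist": 0,"gripper": 2}

```text
time: 8.75
ee_pos: [0.528, -0.1501, 0.1438]
eef_rot: [-1.937, -2.473, 0.0]
contact_force: [0.0, 0.4, -1.0]
grip_width: 0.0294
grasp_force: 78.9
```

```bash
python3 st.py
```

```text
8.75 [ 0.528  -0.1501  0.1438] F [ 0.   0.4 -1. ] M [ 0.04 -0.01  0.  ]
```

>>> send_rows:
  rows:
    - {"dx": 0,"dy": 0,"dz": -0.1,"twist": 0,"gripper": 2}
    - {"dx": 0,"dy": 0,"dz": -0.1,"twist": 0,"gripper": 2}

```text
time: 8.95
ee_pos: [0.5282, -0.1501, 0.143]
eef_rot: [-1.937, -2.473, 0.0]
contact_force: [0.9, -1.1, -1.5]
grip_width: 0.0291
grasp_force: 78.9
```

```bash
python3 st.py
```

```text
8.95 [ 0.5282 -0.1501  0.143 ] F [ 0.9 -1.1 -1.5] M [ 0.03 -0.02 -0.01]
```

>>> send_rows:
  rows:
    - {"dx": 0,"dy": 0,"dz": -0.1,"twist": 0,"gripper": 2}
    - {"dx": 0,"dy": 0,"dz": -0.2,"twist": 0,"gripper": 2}
    - {"dx": 0,"dy": 0,"dz": -0.2,"twist": 0,"gripper": 2}

```text
time: 9.25
ee_pos: [0.5281, -0.1501, 0.141]
eef_rot: [-1.937, -2.473, 0.0]
contact_force: [-1.0, 0.1, -1.1]
grip_width: 0.029
grasp_force: 78.9
```

```bash
python3 st.py
```

```text
9.25 [ 0.5281 -0.1501  0.141 ] F [-1.   0.1 -1.1] M [0.01 0.01 0.04]
```

>>> send_rows:
  rows:
    - {"dx": 0,"dy": 0,"dz": -0.1,"twist": 0,"gripper": 2}
    - {"dx": 0,"dy": 0,"dz": -0.2,"twist": 0,"gripper": 2}
    - {"dx": 0,"dy": 0,"dz": -0.3,"twist": 0,"gripper": 2}
    - {"dx": 0,"dy": 0,"dz": -0.3,"twist": 0,"gripper": 2}

```text
time: 9.65
ee_pos: [0.5281, -0.1501, 0.138]
eef_rot: [-1.937, -2.473, 0.0]
contact_force: [0.3, -0.3, -2.0]
grip_width: 0.0291
grasp_force: 78.9
```

```bash
python3 st.py
```

```text
9.65 [ 0.5281 -0.1501  0.138 ] F [ 0.3 -0.3 -2. ] M [ 0.01 -0.    0.02]
```

>>> send_rows:
  rows:
    - {"dx": 0,"dy": 0,"dz": -0.1,"twist": 0,"gripper": 2}
    - {"dx": 0,"dy": 0,"dz": -0.2,"twist": 0,"gripper": 2}
    - {"dx": 0,"dy": 0,"dz": -0.3,"twist": 0,"gripper": 2}
    - {"dx": 0,"dy": 0,"dz": -0.3,"twist": 0,"gripper": 2}

```text
time: 10.05
ee_pos: [0.5282, -0.1501, 0.135]
eef_rot: [-1.937, -2.473, 0.0]
contact_force: [0.1, -0.6, -0.3]
grip_width: 0.0291
grasp_force: 78.9
```

>>> send_rows:
  rows:
    - {"dx": 0,"dy": 0,"dz": -0.1,"twist": 0,"gripper": 2}
    - {"dx": 0,"dy": 0,"dz": -0.15,"twist": 0,"gripper": 2}
    - {"dx": 0,"dy": 0,"dz": -0.15,"twist": 0,"gripper": 2}

```text
time: 10.35
ee_pos: [0.5281, -0.1501, 0.1336]
eef_rot: [-1.937, -2.473, 0.0]
contact_force: [-0.9, -0.1, -1.3]
grip_width: 0.0287
grasp_force: 78.9
```

>>> send_rows:
  rows:
    - {"dx": 0,"dy": 0,"dz": -0.1,"twist": 0,"gripper": 2}
    - {"dx": 0,"dy": 0,"dz": -0.2,"twist": 0,"gripper": 2}
    - {"dx": 0,"dy": 0,"dz": -0.2,"twist": 0,"gripper": 2}

```text
time: 10.65
ee_pos: [0.5282, -0.1501, 0.1316]
eef_rot: [-1.937, -2.473, 0.0]
contact_force: [-0.1, -1.6, -1.6]
grip_width: 0.0293
grasp_force: 78.9
```

>>> send_rows:
  rows:
    - {"dx": 0,"dy": 0,"dz": -0.1,"twist": 0,"gripper": 2}
    - {"dx": 0,"dy": 0,"dz": -0.2,"twist": 0,"gripper": 2}
    - {"dx": 0,"dy": 0,"dz": -0.2,"twist": 0,"gripper": 2}

```text
time: 10.95
ee_pos: [0.5281, -0.1501, 0.1295]
eef_rot: [-1.937, -2.473, 0.0]
contact_force: [0.2, -0.3, -0.9]
grip_width: 0.0291
grasp_force: 78.9
```

>>> send_rows:
  rows:
    - {"dx": 0,"dy": 0,"dz": -0.1,"twist": 0,"gripper": 2}
    - {"dx": 0,"dy": 0,"dz": -0.2,"twist": 0,"gripper": 2}
    - {"dx": 0,"dy": 0,"dz": -0.2,"twist": 0,"gripper": 2}

```text
time: 11.25
ee_pos: [0.5282, -0.1501, 0.1276]
eef_rot: [1.937, 2.473, -0.0]
contact_force: [-0.3, -0.1, -0.7]
grip_width: 0.0293
grasp_force: 79.3
```

>>> send_rows:
  rows:
    - {"dx": 0,"dy": 0,"dz": -0.1,"twist": 0,"gripper": 2}
    - {"dx": 0,"dy": 0,"dz": -0.2,"twist": 0,"gripper": 2}
    - {"dx": 0,"dy": 0,"dz": -0.2,"twist": 0,"gripper": 2}

```text
time: 11.55
ee_pos: [0.5291, -0.1507, 0.1264]
eef_rot: [1.935, 2.472, 0.0]
contact_force: [0.4, -3.9, 6.5]
grip_width: 0.0288
grasp_force: 79.9
```

```bash
python3 st.py
```

```text
11.55 [ 0.5291 -0.1507  0.1264] F [ 0.4 -3.9  6.5] M [-0.89 -0.06 -0.01]
```

>>> send_rows:
  rows:
    - {"dx": 0,"dy": 0,"dz": -0.1,"twist": 0,"gripper": 2}
    - {"dx": 0,"dy": 0,"dz": -0.1,"twist": 0,"gripper": 2}

```text
time: 11.75
ee_pos: [0.5293, -0.1511, 0.1256]
eef_rot: [1.935, 2.471, 0.0]
contact_force: [-0.5, -7.2, 9.8]
grip_width: 0.0291
grasp_force: 80.4
```

```bash
python3 st.py
```

```text
11.75 [ 0.5293 -0.1511  0.1256] F [-0.5 -7.2  9.8] M [-1.4   0.16  0.08]
```

>>> send_rows:
  rows:
    - {"dx": 0,"dy": 0,"dz": -0.1,"twist": 0,"gripper": 2}
    - {"dx": 0,"dy": 0,"dz": -0.1,"twist": 0,"gripper": 2}

```text
time: 11.95
ee_pos: [0.5293, -0.1514, 0.1246]
eef_rot: [1.934, 2.471, -0.0]
contact_force: [0.0, -9.4, 7.8]
grip_width: 0.0287
grasp_force: 80.2
```

```bash
python3 st.py
```

```text
11.95 [ 0.5293 -0.1514  0.1246] F [ 0.  -9.4  7.8] M [-2.06  0.01  0.11]
```

>>> send_rows:
  rows:
    - {"dx": 0,"dy": 0,"dz": -0.1,"twist": 0,"gripper": 2}
    - {"dx": 0,"dy": 0,"dz": -0.2,"twist": 0,"gripper": 2}
    - {"dx": 0,"dy": 0,"dz": -0.2,"twist": 0,"gripper": 2}

```text
time: 12.25
ee_pos: [0.5292, -0.1513, 0.1224]
eef_rot: [1.935, 2.472, -0.0]
contact_force: [0.4, -8.6, 2.7]
grip_width: 0.0288
grasp_force: 79.5
```

```bash
python3 st.py
```

```text
12.25 [ 0.5292 -0.1513  0.1224] F [ 0.4 -8.6  2.7] M [-2.08 -0.22  0.09]
```

>>> send_rows:
  rows:
    - {"dx": 0,"dy": 0,"dz": -0.15,"twist": 0,"gripper": 2}
    - {"dx": 0,"dy": 0,"dz": -0.3,"twist": 0,"gripper": 2}
    - {"dx": 0,"dy": 0,"dz": -0.45,"twist": 0,"gripper": 2}
    - {"dx": 0,"dy": 0,"dz": -0.45,"twist": 0,"gripper": 2}

```text
time: 12.65
ee_pos: [0.5289, -0.151, 0.1174]
eef_rot: [1.936, 2.472, -0.0]
contact_force: [2.1, -7.6, 0.1]
grip_width: 0.0288
grasp_force: 79.3
```

```bash
python3 st.py
```

```text
12.65 [ 0.5289 -0.151   0.1174] F [ 2.1 -7.6  0.1] M [-1.76 -0.41  0.08]
```

>>> send_rows:
  rows:
    - {"dx": 0,"dy": 0,"dz": -0.15,"twist": 0,"gripper": 2}
    - {"dx": 0,"dy": 0,"dz": -0.3,"twist": 0,"gripper": 2}
    - {"dx": 0,"dy": 0,"dz": -0.45,"twist": 0,"gripper": 2}
    - {"dx": 0,"dy": 0,"dz": -0.45,"twist": 0,"gripper": 2}

```text
time: 13.05
ee_pos: [0.5288, -0.1509, 0.1129]
eef_rot: [1.935, 2.472, -0.0]
contact_force: [0.6, -6.5, -3.3]
grip_width: 0.0287
grasp_force: 79.2
```

```bash
python3 st.py
```

```text
13.05 [ 0.5288 -0.1509  0.1129] F [ 0.6 -6.5 -3.3] M [-1.68 -0.29  0.07]
```

>>> send_rows:
  rows:
    - {"dx": 0,"dy": 0,"dz": -0.15,"twist": 0,"gripper": 2}
    - {"dx": 0,"dy": 0,"dz": -0.3,"twist": 0,"gripper": 2}
    - {"dx": 0,"dy": 0,"dz": -0.3,"twist": 0,"gripper": 2}

```text
time: 13.35
ee_pos: [0.5288, -0.151, 0.1099]
eef_rot: [1.935, 2.472, -0.0]
contact_force: [0.0, -7.7, 0.2]
grip_width: 0.0292
grasp_force: 79.4
```

```bash
python3 st.py
```

```text
13.35 [ 0.5288 -0.151   0.1099] F [ 0.  -7.7  0.2] M [-1.83 -0.01  0.17]
```

>>> send_rows:
  rows:
    - {"dx": 0,"dy": 0,"dz": -0.1,"twist": 0,"gripper": 2}
    - {"dx": 0,"dy": 0,"dz": -0.2,"twist": 0,"gripper": 2}
    - {"dx": 0,"dy": 0,"dz": -0.3,"twist": 0,"gripper": 2}
    - {"dx": 0,"dy": 0,"dz": -0.3,"twist": 0,"gripper": 2}

```text
time: 13.75
ee_pos: [0.5287, -0.151, 0.1069]
eef_rot: [1.935, 2.472, -0.001]
contact_force: [0.2, -8.2, -0.5]
grip_width: 0.0289
grasp_force: 79.4
```

>>> send_rows:
  rows:
    - {"dx": 0,"dy": 0,"dz": -0.1,"twist": 0,"gripper": 2}
    - {"dx": 0,"dy": 0,"dz": -0.1,"twist": 0,"gripper": 2}

```text
time: 13.95
ee_pos: [0.5287, -0.1511, 0.106]
eef_rot: [1.935, 2.472, -0.001]
contact_force: [-0.1, -8.7, 0.6]
grip_width: 0.0292
grasp_force: 79.6
```

>>> send_rows:
  rows:
    - {"dx": 0,"dy": 0,"dz": -0.1,"twist": 0,"gripper": 2}
    - {"dx": 0,"dy": 0,"dz": -0.1,"twist": 0,"gripper": 2}

```text
time: 14.15
ee_pos: [0.5287, -0.151, 0.1049]
eef_rot: [1.935, 2.472, -0.001]
contact_force: [-0.2, -8.1, -1.2]
grip_width: 0.0287
grasp_force: 79.2
```

```bash
python3 st.py
```

```text
14.15 [ 0.5287 -0.151   0.1049] F [-0.2 -8.1 -1.2] M [-1.8  -0.08  0.09]
```

>>> send_rows:
  rows:
    - {"dx": 0,"dy": 0,"dz": -0.1,"twist": 0,"gripper": 2}
    - {"dx": 0,"dy": 0,"dz": -0.1,"twist": 0,"gripper": 2}

```text
time: 14.35
ee_pos: [0.5287, -0.151, 0.1038]
eef_rot: [1.935, 2.472, -0.001]
contact_force: [0.3, -8.7, -1.6]
grip_width: 0.0289
grasp_force: 79.3
```

>>> send_rows:
  rows:
    - {"dx": 0,"dy": 0,"dz": -0.1,"twist": 0,"gripper": 2}
    - {"dx": 0,"dy": 0,"dz": -0.1,"twist": 0,"gripper": 2}

```text
time: 14.55
ee_pos: [0.5287, -0.151, 0.1027]
eef_rot: [1.936, 2.472, -0.001]
contact_force: [0.3, -7.2, -5.0]
grip_width: 0.029
grasp_force: 79.0
```

```bash
python3 st.py
```

```text
14.55 [ 0.5287 -0.151   0.1027] F [ 0.3 -7.2 -5. ] M [-1.87 -0.26  0.13]
```

>>> send_rows:
  rows:
    - {"dx": 0,"dy": 0,"dz": -0.1,"twist": 0,"gripper": 2}
    - {"dx": 0,"dy": 0,"dz": -0.1,"twist": 0,"gripper": 2}

```text
time: 14.75
ee_pos: [0.5286, -0.151, 0.1017]
eef_rot: [1.936, 2.473, -0.001]
contact_force: [-0.1, -8.3, -7.4]
grip_width: 0.0297
grasp_force: 79.1
```

>>> send_rows:
  rows:
    - {"dx": 0,"dy": 0,"dz": -0.05,"twist": 0,"gripper": 2}
    - {"dx": 0,"dy": 0,"dz": -0.05,"twist": 0,"gripper": 2}

```text
time: 14.95
ee_pos: [0.5286, -0.1509, 0.1011]
eef_rot: [1.936, 2.473, -0.001]
contact_force: [0.9, -7.1, -7.5]
grip_width: 0.0292
grasp_force: 79.2
```

```bash
python3 st.py
```

```text
14.95 [ 0.5286 -0.1509  0.1011] F [ 0.9 -7.1 -7.5] M [-1.91 -0.43  0.11]
```

>>> send_rows:
  rows:
    - {"dx": 0,"dy": 0,"dz": -0.05,"twist": 0,"gripper": 2}
    - {"dx": 0,"dy": 0,"dz": -0.05,"twist": 0,"gripper": 2}

```text
time: 15.15
ee_pos: [0.5285, -0.1509, 0.1005]
eef_rot: [1.936, 2.473, -0.001]
contact_force: [1.5, -8.5, -9.2]
grip_width: 0.0291
grasp_force: 79.3
```

>>> send_rows:
  rows:
    - {"dx": 0,"dy": 0,"dz": -0.05,"twist": 0,"gripper": 2}
    - {"dx": 0,"dy": 0,"dz": -0.05,"twist": 0,"gripper": 2}

```text
time: 15.35
ee_pos: [0.5286, -0.1509, 0.1]
eef_rot: [1.936, 2.473, -0.001]
contact_force: [2.7, -7.7, -10.2]
grip_width: 0.0289
grasp_force: 79.3
```

```bash
python3 st.py
```

```text
15.35 [ 0.5286 -0.1509  0.1   ] F [  2.7  -7.7 -10.2] M [-1.91 -0.42  0.08]
```

>>> send_rows:
  rows:
    - {"dx": 0,"dy": 0,"dz": -0.05,"twist": 0,"gripper": 2}
    - {"dx": 0,"dy": 0,"dz": -0.05,"twist": 0,"gripper": 2}

```text
time: 15.55
ee_pos: [0.5286, -0.1509, 0.0994]
eef_rot: [1.936, 2.473, -0.001]
contact_force: [1.5, -7.8, -10.8]
grip_width: 0.0292
grasp_force: 79.4
```

>>> send_rows:
  rows:
    - {"dx": 0,"dy": 0,"dz": -0.05,"twist": 0,"gripper": 2}
    - {"dx": 0,"dy": 0,"dz": -0.05,"twist": 0,"gripper": 2}

```text
time: 15.75
ee_pos: [0.5285, -0.1508, 0.0989]
eef_rot: [1.936, 2.473, -0.001]
contact_force: [2.1, -5.8, -9.0]
grip_width: 0.0287
grasp_force: 79.6
```

```bash
python3 st.py
```

```text
15.75 [ 0.5285 -0.1508  0.0989] F [ 2.1 -5.8 -9. ] M [-1.58 -0.41 -0.01]
```

>>> send_rows:
  rows:
    - {"dx": 0,"dy": 0,"dz": -0.05,"twist": 0,"gripper": 2}
    - {"dx": 0,"dy": 0,"dz": -0.05,"twist": 0,"gripper": 2}

```text
time: 15.95
ee_pos: [0.5283, -0.1505, 0.0984]
eef_rot: [1.937, 2.473, -0.0]
contact_force: [0.9, -4.0, -7.6]
grip_width: 0.0291
grasp_force: 79.7
```

>>> send_rows:
  rows:
    - {"dx": 0,"dy": 0,"dz": -0.05,"twist": 0,"gripper": 2}
    - {"dx": 0,"dy": 0,"dz": -0.05,"twist": 0,"gripper": 2}

```text
time: 16.15
ee_pos: [0.5283, -0.1505, 0.0983]
eef_rot: [1.937, 2.473, -0.0]
contact_force: [-0.3, -4.4, -2.5]
grip_width: 0.0291
grasp_force: 80.6
```

>>> send_rows:
  rows:
    - {"dx": 0,"dy": 0,"dz": -0.05,"twist": 0,"gripper": 2}
    - {"dx": 0,"dy": 0,"dz": -0.05,"twist": 0,"gripper": 2}

```text
time: 16.35
ee_pos: [0.5285, -0.1506, 0.0982]
eef_rot: [1.936, 2.473, -0.0]
contact_force: [-1.6, -6.1, 6.1]
grip_width: 0.0294
grasp_force: 81.7
```

```bash
python3 st.py
```

```text
16.35 [ 0.5285 -0.1506  0.0982] F [-1.6 -6.1  6.1] M [-1.2   0.38  0.02]
```

>>> send_rows:
  rows:
    - {"dx": 0,"dy": 0,"dz": -0.06,"twist": 0,"gripper": 2}
    - {"dx": 0,"dy": 0,"dz": -0.06,"twist": 0,"gripper": 2}

```text
time: 16.55
ee_pos: [0.5285, -0.1507, 0.0981]
eef_rot: [1.936, 2.473, -0.0]
contact_force: [-5.6, -7.1, 16.8]
grip_width: 0.0288
grasp_force: 83.1
```

```bash
python3 st.py
```

```text
16.55 [ 0.5285 -0.1507  0.0981] F [-5.6 -7.1 16.8] M [-1.23  0.96  0.  ]
```

>>> send_rows:
  rows:
    - {"dx": 0,"dy": 0,"dz": 0.05,"twist": 0,"gripper": 2}
    - {"dx": 0,"dy": 0,"dz": 0.05,"twist": 0,"gripper": 3.5}
    - {"dx": 0,"dy": 0,"dz": 0.05,"twist": 0,"gripper": 5}
    - {"dx": 0,"dy": 0,"dz": 0.05,"twist": 0,"gripper": 6}
    - {"dx": 0,"dy": 0,"dz": 0.05,"twist": 0,"gripper": 7}
    - {"dx": 0,"dy": 0,"dz": 0.05,"twist": 0,"gripper": 7}
    - {"dx": 0,"dy": 0,"dz": 0.05,"twist": 0,"gripper": 7}
  squeeze: 20

```text
time: 17.25
ee_pos: [0.5282, -0.1501, 0.0975]
eef_rot: [-1.937, -2.473, 0.0]
contact_force: [-0.1, -0.3, -0.2]
grip_width: 0.0698
grasp_force: 0.0
```

```bash
python3 st.py
```

```text
17.25 [ 0.5282 -0.1501  0.0975] F [-0.1 -0.3 -0.2] M [-0.01  0.02 -0.  ]
```

Now I'll retreat straight up and check.

>>> send_rows:
  rows:
    - {"dx": 0,"dy": 0,"dz": 1,"twist": 0,"gripper": 7}
    - {"dx": 0,"dy": 0,"dz": 3,"twist": 0,"gripper": 7}
    - {"dx": 0,"dy": 0,"dz": 6,"twist": 0,"gripper": 7}
    - {"dx": 0,"dy": 0,"dz": 10,"twist": 0,"gripper": 7}
    - {"dx": 0,"dy": 0,"dz": 14,"twist": 0,"gripper": 7}
    - {"dx": 0,"dy": 0,"dz": 18,"twist": 0,"gripper": 7}
    - {"dx": 0,"dy": 0,"dz": 20,"twist": 0,"gripper": 7}
    - {"dx": 0,"dy": 0,"dz": 20,"twist": 0,"gripper": 7}
    - {"dx": 0,"dy": 0,"dz": 20,"twist": 0,"gripper": 7}

```text
time: 18.15
ee_pos: [0.5281, -0.1501, 0.2982]
eef_rot: [1.936, 2.473, 0.0]
contact_force: [0.6, -0.0, -0.9]
grip_width: 0.0699
grasp_force: 0.0
```

```bash
python3 - <<'E'
from bench import vision
import cv2,numpy as np
a=vision.camera("scene")["img"]
p=np.clip(cv2.resize(a[158:208,285:345],(720,600),interpolation=cv2.INTER_CUBIC)*1.4,0,255).astype(np.uint8)
cv2.imwrite("pics/m3.png",p)
from g import *
for d in(.038,.0445,.0467,.049):
    loc=np.array([[15,-23,102],[15,23,102],[19,-23,67],[19,23,67]])/1e3
    print(d,((proj("scene",rect([.5275,-.1474,.075-d,.242],loc))-[285,158]+.5)*12-.5).round().tolist())
E
```

```text
0.038 [[242.0, 280.0], [429.0, 285.0], [242.0, 391.0], [425.0, 396.0]]
0.0445 [[243.0, 299.0], [428.0, 304.0], [243.0, 410.0], [425.0, 415.0]]
0.0467 [[243.0, 305.0], [428.0, 310.0], [243.0, 416.0], [425.0, 421.0]]
0.049 [[243.0, 312.0], [428.0, 317.0], [243.0, 422.0], [425.0, 427.0]]
```

View pics/m3.png

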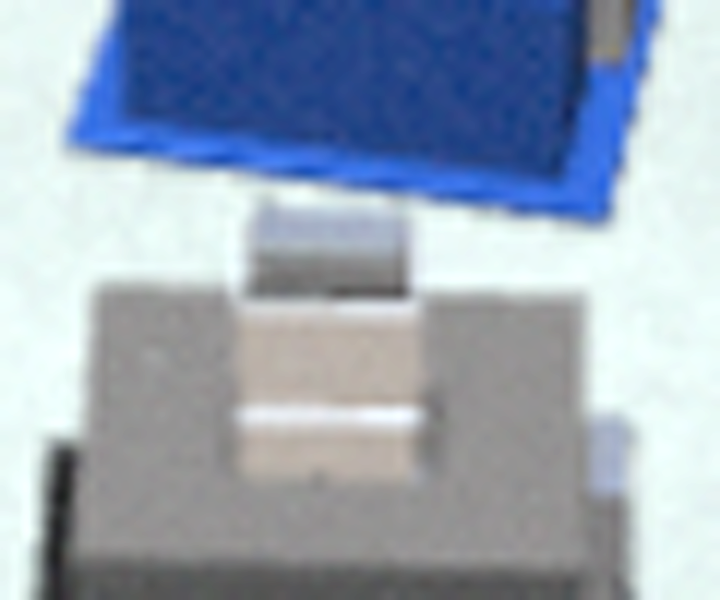

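The cartridge stands upright in the well. Its body top edge is at (330,303) and its flange at (330,412), which matches a depth of about 45–47 mm, and the hard floor was felt. The gripper is clear.

```bash
python3 -c "
from bench import env
print(env.hand_in())"
```

```text
the job is handed in; nothing more can be done
None
```

The wide-roller cartridge is in the grey warmer's well, roller up, clicked past the ball and standing on the floor about 46 mm deep. The gripper has let go and the job is handed in (no verdict came back), but one early touch on the well's edge read about 39 N, over your roughly 30 N guide though under the 70 N contact limit.

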